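# Set and close a quick-release tube clamp

### The arm

A 7-joint arm with a two-finger parallel gripper is mounted at the origin on a cart in front of the work surface, level with it; the furniture and walls round the work are solid. World frame = base frame: x ahead of the robot, y to its left, z up, the work surface at z = 0. Lengths are in m, angles in rad, forces in N, time in s.
With the tool pointing down it reaches from about 0.425 to 0.825 m from the base axis. Payload 3.6 kg.
Tool frame: the origin (TCP) lies at the very end of the fingers, on their centre line; the grasp point (between the pads) lies ctrl.grasp_offset behind it (ctrl.grasp_offset is the distance from the TCP to the grasp point, in m); z points along the fingers, y is the line along which they close (so a half turn about z gives the same grasp; the last joint's range is limited). The gripper opens to 85 mm and grips with 20 to 120 N. Pads are 22 mm wide; open, the fingers measure 114 mm over their backs; the gripper's body (76 mm by 85 mm) begins 54 mm behind the grasp point. The pads swing forward as they close: fully open they stand 13 mm farther back than shut.
Start: joints at [1.121, 0.615, -0.013, 1.423, 0.008, 1.103, -0.04], TCP at [0.267, -0.592, 0.231] pointing down, gripper open.
Joint ranges: [-3.12, 3.12], [-0.3, 2.06], [-1.34, 1.32], [0.26, 2.42], [-1.36, 4.5], [0.01, 1.98], [-2.84, 2.84]. Speed limits (rad/s): [2.79, 2.79, 3.14, 3.14, 3.14, 3.14, 3.14].

### API

Orientations are given as a 3x3 rotation matrix whose columns are the frame's x, y, z axes.
In Python, from rig import ctrl, imaging gives the robot as it stands (ctrl), with the cameras (imaging).
- The arm moves only by the shell command python3 drive.py 'ROWS' [FORCE]. ROWS is a JSON object whose key "deltas" holds a list of rows, 1 to 5 of them, each of 7 numbers: dx, dy, dz in m, then a rotation vector rx, ry, rz in rad, then the finger opening in m; each row shifts and turns the commanded pose from where the row before left it, along the tool's axes as they then stand; what a row does not reach is not made up. A row lasts 1/12 s, in which the tool goes at most 0.0417 m and 0.125 rad, less where a joint would pass 70% of its speed; a pose out of reach is approached as far as the arm can. The fingers move at their own pace and stop on an object; FORCE is the grip in N (left out, the last holds). Time passes only in rows, so rows that do not move let the fingers close. It prints the time, the measured TCP pose, the force, the opening and the grip force at its end. Input that does not fit is refused with a message, and nothing moves.
- ctrl.state(): the state, without advancing time (a new reading comes with each control period).
- imaging.camera(name): name is "scene" or "top"; returns (picture, depth): 420x560x3 uint8, blue, green, red; 420x560 float32, m along the optical axis (not along the pixel's ray), 0 where there is no reading.
- imaging.camera_params(name): a dict with "camera_matrix" (3x3 intrinsics, pixels), "T" (4x4, takes a point from camera to world coordinates). Camera axes: x right, y down, z forward; pixel columns grow to the right and rows downward; lengths in m; the calibration is good to about 2 mm. A picture is of the moment at which its call begins. camera_params takes no time and is no camera call.
- ctrl.hand_in(): hands the job in; it is judged then, once.
The state is a dict: "t": time; "joints": joint angles; "qvel": joint speeds; "effort": joint torques, N m; "tool_pos": TCP position; "tool_rot": TCP orientation; "wrist_force": force on the tool from outside, world axes, zero at the start; "wrist_torque": the same for the moment, N m; "grip_width": finger opening in m; "finger_force": force on a finger pad.
Only numpy, scipy, OpenCV 4.12 (cv2) and the standard library are available. Lean on these libraries where they do the work, as an engineer would, in place of code of your own. Each camera call takes 0.05 s, during which the arm holds its last target. There are 200 camera calls.

### The job

Clamp the square tube in the bench clamp with its quick-release cam lever. Screw up the crank nut at the other end of the skewer until the lever, swung shut, first meets firm resistance about halfway through its swing; then push the lever fully home and let go. Feel for it and do not force the lever, and leave the tools lying around alone.

Things in the scene. Friction and masses are not known exactly. Their poses are not given: they have to be found in the camera images.
- clamp: bench clamp, fixed: 165 x 125 mm steel base, two grey jaws about 105 mm high, joined by a skewer rod along the clamp's y axis, 75 mm up. Origin on the bench under the rod, between the jaws; x runs along the tube to its far end, y from the fixed jaw (-y, crank nut outside it) to the moving jaw (+y, cam lever outside it). Yaw within 0.3 rad of the world's
- crank_axis (a point): point on the nut's axis (the rod's line), 75 mm above the bench, level in y with the middle of the crank's grip; it does not shift as the nut turns. At the start the nut is a third of a turn to two and a half turns too loose. The fixed jaw's rubber facing stands out by an unknown +-3 mm more or less, so the right nut position can only be felt at the lever
- crank_grip: black grip of the crank nut, 12 mm across, 40 mm long, along the clamp's -y, spinning freely on its pin. Origin at its middle, 30 mm from the nut's axis; its angle at the start varies. Clockwise seen from the crank's side (positive about the clamp's y: from the top towards the clamp's +x) tightens. One turn moves the jaw 4 mm; it takes about 7 N, a little more under load; turns both ways
- cam_lever (a joint): lever angle t, rad: 0 open (lever points out along the clamp's +y), 1.65 home at its stop (points to the clamp's -x, the robot's side); it swings level, counterclockwise from above to close. The cam shifts the moving jaw by 9.5 mm x sin(t) + 1.25 mm x sin(t)^2 against the tube; it is past dead centre at home, so a closed lever stays. Free swing takes 1 N at the grip
- lever_pivot (a point): the lever's vertical pivot axis, 75 mm above the bench; it shifts by up to 10 mm along the clamp's y as the nut turns
- lever_grip (a point): middle of the black grip of the lever, 70 mm from the pivot, 75 mm above the bench; the grip is 14 mm thick, 18 mm high and ends 102 mm from the pivot; the bar inside it is 12 mm thick. Nothing stands in its swing
- lever_bar: the lever bar with its grip; origin at the pivot, y axis along the bar to its end. Rightly set, it begins to bite at about 0.8 rad (0.68 to 0.94 is good); the push at the grip rises from there to some 5 to 13 N at 1.1 rad and fades towards home. Over 25 N is forcing it. Let go before home, it may spring back
- jaw: the moving jaw: grey block 115 mm long (x), 20 mm thick, 88 mm high with a sprung rubber-faced pad that yields 1 mm per 45 N once it bites; rightly closed it presses the tube with about 150 N. Its frame is parallel to the clamp's and shifts along y with the jaw; its origin is at bench height
- square_tube: loose steel square tube 30 x 130 x 30 mm, 0.5 kg, lying between the jaws along the clamp's x on a saddle 60 mm above the bench, with play; its length is its own y axis, origin at the middle of its underside
- spanner_17: bystander: combination spanner, 219 mm, lying on the bench to the right
- pliers: bystander: pliers with blue handles, 179 mm, lying in front of the clamp
- bearing: bystander: ball bearing, 47 mm across, 14 mm high, to the right and in front

How it is judged:
By the outcome, as a careful person would: the job done as asked, in the order asked, and still so for the second after the job is handed in, with the robot touching nothing.
It also fails if it takes over 72 s, if anything falls off the work surface, if the arm or the gripper's body presses on something with over 40 N, if the wrist force passes 120 N, or if a joint passes its speed limit or range.

## Working session

There is one attempt and no reset: what is moved stays moved. The work goes in short steps, Python scripts to look and compute and a shell command to move; the robot and the scene stay as the last step left them, time stands still between calls to the robot, and variables do not carry over. Pictures are saved under pics/ and viewed, at most 10 in all, crops included, and the job is handed in when it is done.

```bash
ls; mkdir -p pics
python3 - <<'E'
from rig import ctrl, imaging
import cv2,numpy as np
for n in("scene","top"):
    im,d=imaging.camera(n); cv2.imwrite(f"pics/{n}0.png",im); np.save(f"pics/{n}0.npy",d)
    p=imaging.camera_params(n); print(n,p["camera_matrix"].round(1).tolist(),p["T"].round(3).tolist())
s=ctrl.state(); print(s["t"],s["tool_pos"],np.array(s["tool_rot"]).round(3).tolist(),ctrl.grasp_offset,s["grip_width"])
E
```

```text
drive.py
pics
rig.py
scene [[421.7, 0.0, 285.4], [0.0, 421.7, 208.4], [0.0, 0.0, 1.0]] [[-0.82, -0.42, 0.389, 0.193], [-0.572, 0.6, -0.559, 0.257], [0.001, -0.681, -0.732, 0.727], [0.0, 0.0, 0.0, 1.0]]
top [[415.0, 0.0, 273.6], [0.0, 415.0, 221.6], [0.0, 0.0, 1.0]] [[0.001, -0.991, 0.134, 0.388], [-1.0, -0.002, -0.011, -0.233], [0.011, -0.134, -0.991, 1.116], [0.0, 0.0, 0.0, 1.0]]
0.1 [ 0.26700884 -0.59185272  0.23021557] [[0.912, 0.411, -0.001], [0.411, -0.912, 0.002], [-0.0, -0.002, -1.0]] 0.0187 0.085039915429929
```

View pics/scene0.png

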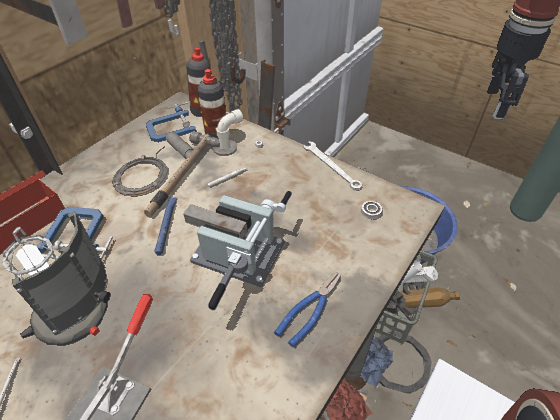

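View pics/top0.png

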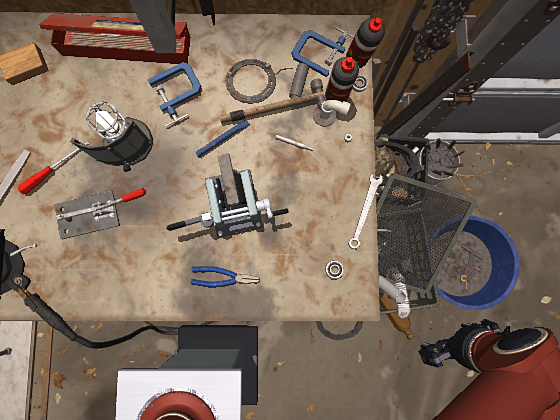

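The pictures show the clamp at top (232,205), scene (235,240). The lever's black grip is at top (183,225) / scene (218,290), and the crank grip at top (280,212) / scene (287,199). The pliers lie in front of the clamp, with the spanner and bearing to its right.

```bash
cat > h.py <<'E'
import numpy as np,cv2
from rig import ctrl, imaging
def cloud(n,im=None,d=None):
    if d is None: im,d=imaging.camera(n)
    p=imaging.camera_params(n);K=p["camera_matrix"];T=np.array(p["T"])
    v,u=np.mgrid[:420,:560]
    P=np.stack([(u-K[0][2])/K[0][0]*d,(v-K[1][2])/K[1][1]*d,d],-1)@T[:3,:3].T+T[:3,3]
    P[d==0]=np.nan
    return im,P
def ray(n,u,v):
    p=imaging.camera_params(n);K=p["camera_matrix"];T=np.array(p["T"])
    r=T[:3,:3]@np.array([(u-K[0][2])/K[0][0],(v-K[1][2])/K[1][1],1]); return T[:3,3],r/np.linalg.norm(r)
def tri(a,b):
    (o1,r1),(o2,r2)=ray("top",*a),ray("scene",*b)
    s=np.linalg.lstsq(np.c_[r1,-r2],o2-o1,rcond=None)[0]
    p,q=o1+s[0]*r1,o2+s[1]*r2; return (p+q)/2,np.linalg.norm(p-q)
E
python3 - <<'E'
from h import *
C=[]
for n,(x0,y0,x1,y1) in {"top":(160,140,295,245),"scene":(180,180,300,315)}.items():
    im=cv2.imread(f"pics/{n}0.png");im,P=cloud(n,im,np.load(f"pics/{n}0.npy"))
    c=cv2.resize(im[y0:y1,x0:x1],None,fx=4,fy=4,interpolation=cv2.INTER_CUBIC);C.append(c)
    m=((im.max(2)<55)&(P[...,2]>0.045)&(P[...,2]<.11)).astype(np.uint8)
    m[:y0]=0;m[y1:]=0;m[:,:x0]=0;m[:,x1:]=0
    k,l,s,ce=cv2.connectedComponentsWithStats(m)
    for i in range(1,k):
        if s[i,4]>12:
            Q=P[l==i]; print(n,s[i].tolist(),ce[i].round(1),np.median(Q,0).round(4),Q.min(0).round(3),Q.max(0).round(3))
    for h in (.105,.09,):
        mm=(abs(P[...,2]-h)<.006); mm[:y0]=0;mm[y1:]=0;mm[:,:x0]=0;mm[:,x1:]=0
        print(h,mm.sum(),P[mm].min(0).round(3),P[mm].max(0).round(3), cv2.minAreaRect((P[mm][:,:2]*1000).astype(np.float32)))
h=max(c.shape[0] for c in C)
cv2.imwrite("pics/crop0.png",cv2.resize(np.hstack([cv2.copyMakeBorder(c,0,h-c.shape[0],0,0,0) for c in C]),None,fx=.78,fy=.78))
E
```

```text
top [233, 171, 14, 34, 214] [239.4 188.2] [ 0.6119 -0.1569  0.0912] [ 0.574 -0.175  0.05 ] [ 0.664 -0.138  0.104]
top [215, 178, 11, 30, 124] [219.8 193.5] [ 0.5986 -0.1085  0.0905] [ 0.565 -0.12   0.048] [ 0.637 -0.094  0.096]
top [273, 209, 15, 7, 62] [280.1 211.8] [ 0.5516 -0.2598  0.0879] [ 0.544 -0.277  0.081] [ 0.559 -0.242  0.091]
top [250, 214, 8, 5, 19] [253.8 216.4] [ 0.5418 -0.192   0.076 ] [ 0.54  -0.202  0.05 ] [ 0.545 -0.185  0.096]
top [167, 221, 20, 10, 94] [176.1 225.5] [5.175e-01 2.000e-04 8.270e-02] [ 0.507 -0.023  0.072] [0.529 0.023 0.089]
top [216, 221, 8, 4, 16] [220.4 222.9] [ 0.5244 -0.1125  0.0801] [ 0.52  -0.114  0.05 ] [ 0.533 -0.1    0.095]
0.105 760 [ 0.522 -0.203  0.099] [ 0.653 -0.072  0.11 ] ((587.9701538085938, -137.1986846923828), (114.92449951171875, 110.85062408447266), 12.729830741882324)
0.09 1283 [ 0.511 -0.277  0.084] [0.702 0.02  0.096] ((611.5457763671875, -118.30917358398438), (176.83522033691406, 300.4317932128906), 8.029853820800781)
scene [282, 191, 9, 13, 42] [286.4 197. ] [ 0.5493 -0.2611  0.0875] [ 0.543 -0.276  0.084] [ 0.557 -0.242  0.09 ]
scene [216, 206, 35, 23, 105] [237.  217.8] [ 0.5908 -0.155   0.0875] [ 0.574 -0.172  0.065] [ 0.647 -0.142  0.093]
scene [209, 284, 17, 26, 127] [217.5 296.5] [0.5122 0.0034 0.0812] [ 0.505 -0.021  0.071] [0.526 0.027 0.085]
0.105 1039 [ 0.518 -0.2    0.099] [ 0.652 -0.071  0.108] ((585.5791015625, -136.22467041015625), (114.3399429321289, 112.66207885742188), 12.987310409545898)
0.09 1929 [ 0.507 -0.278  0.084] [0.702 0.023 0.096] ((546.2322387695312, -115.0291748046875), (225.94741821289062, 241.29763793945312), 46.37460708618164)
```

View pics/crop0.png

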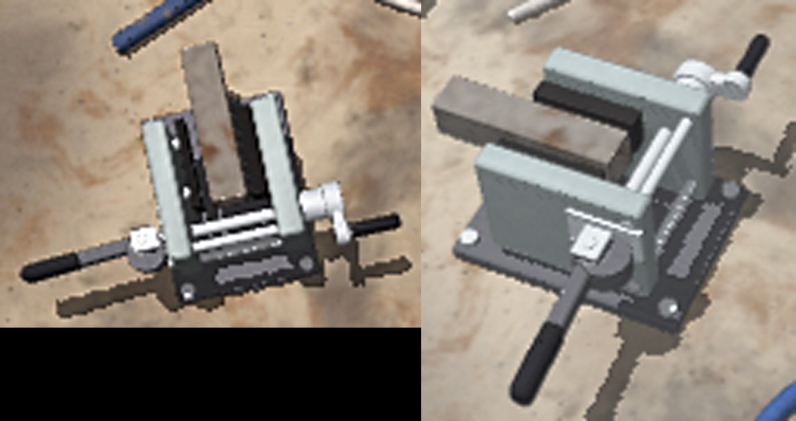

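The crop shows the lever pivot cap at crop (143,240), with the lever pointing to the lower left. The crank arm runs from the hub (320,200) to (342,235), and its grip ends at (398,220). The clamp is yawed about +0.22 rad. Next I fit the axes.

Run:
```python
from h import *
cen={}
for n,(x0,y0,x1,y1) in {"top":(160,140,295,245),"scene":(180,180,300,315)}.items():
    im=cv2.imread(f"pics/{n}0.png");im,P=cloud(n,im,np.load(f"pics/{n}0.npy"))
    roi=np.zeros(im.shape[:2],bool);roi[y0:y1,x0:x1]=1
    Z=P[...,2];mx=im.max(2).astype(int)
    # jaw tops: light grey at ~.104
    m=roi&(abs(Z-.104)<.006)&(mx>120)
    k,l,s,c=cv2.connectedComponentsWithStats(m.astype(np.uint8))
    for i in range(1,k):
        if s[i,4]>80:
            Q=P[l==i];r=cv2.minAreaRect((Q[:,:2]*1000).astype(np.float32));vx,vy,_,_=cv2.fitLine((Q[:,:2]*1000).astype(np.float32),cv2.DIST_HUBER,0,.01,.01).ravel()
            print(n,"jaw",s[i,4],np.round(r[0],1),np.round(r[1],1),"yaw",np.arctan(vy/vx).round(3),"z",np.median(Q[:,2]).round(4))
    yaw=.225;R=np.array([[np.cos(yaw),np.sin(yaw)],[-np.sin(yaw),np.cos(yaw)]])
    C=P.copy();C[...,:2]=P[...,:2]@R.T
    def rep(nm,m):
        Q=C[m];vx,vy,_,_=cv2.fitLine((Q[:,:2]*1000).astype(np.float32),cv2.DIST_HUBER,0,.01,.01).ravel()
        v,u=np.nonzero(m);cen.setdefault(nm,{})[n]=((u.min()+u.max())/2,(v.min()+v.max())/2)
        print(n,nm,len(Q),"clampframe pct5,50,95",np.nanpercentile(Q,[3,50,97],axis=0).round(4).tolist(),"ang off y",np.arctan(-vx/vy).round(3))
    rep("lever",roi&(mx<60)&(P[...,1]>-.04)&(Z>.06)&(Z<.1))
    rep("crank",roi&(mx<60)&(P[...,1]<-.235)&(Z>.04)&(Z<.12))
    rep("white_nut",roi&(mx>150)&(C[...,1]<-.328)&(C[...,1]>-.39)&(Z>.04)&(Z<.12))
    rep("pivotcap",roi&(mx>170)&(C[...,1]>-.21)&(C[...,1]<-.16)&(Z>.07)&(Z<.12))
    rep("bar",roi&(mx>60)&(C[...,1]>-.16)&(C[...,1]<-.12)&(Z>.06)&(Z<.1))
for nm,c in cen.items():
    p,e=tri(c["top"],c["scene"]); print(nm,p.round(4),e.round(4),(R@p[:2]).round(4))
```

```text
top jaw 362 [ 597.7 -180.6] [112.5  21.4] yaw 0.22 z 0.1044
top jaw 347 [578.4 -92.5] [113.7  20.2] yaw 0.228 z 0.1043
top lever 104 clampframe pct5,50,95 [[0.4993, -0.1437, 0.0765], [0.5043, -0.1156, 0.0825], [0.5114, -0.0937, 0.0862]] ang off y -0.033
top crank 64 clampframe pct5,50,95 [[0.4756, -0.3941, 0.084], [0.4799, -0.3765, 0.0879], [0.4851, -0.3585, 0.0911]] ang off y 0.021
top white_nut 136 clampframe pct5,50,95 [[0.4758, -0.3538, 0.082], [0.506, -0.3455, 0.0884], [0.5226, -0.3293, 0.094]] ang off y -1.31
top pivotcap 63 clampframe pct5,50,95 [[0.5023, -0.2097, 0.0867], [0.5099, -0.1943, 0.0909], [0.5196, -0.1828, 0.1021]] ang off y 0.478
top bar 46 clampframe pct5,50,95 [[0.5009, -0.159, 0.0704], [0.508, -0.1481, 0.0816], [0.5137, -0.13, 0.0854]] ang off y 0.183
scene jaw 450 [ 595.8 -179.4] [113.7  23.1] yaw 0.224 z 0.1042
scene jaw 487 [575.9 -92.2] [112.7  20.7] yaw 0.229 z 0.1042
scene lever 195 clampframe pct5,50,95 [[0.4971, -0.1347, 0.0749], [0.5014, -0.1112, 0.0822], [0.5091, -0.0889, 0.0847]] ang off y 0.017
scene crank 56 clampframe pct5,50,95 [[0.4745, -0.392, 0.0854], [0.4778, -0.3763, 0.0875], [0.4826, -0.3584, 0.0895]] ang off y 0.047
scene white_nut 131 clampframe pct5,50,95 [[0.4724, -0.3523, 0.0812], [0.5009, -0.3445, 0.0881], [0.5194, -0.3341, 0.0921]] ang off y -1.425
scene pivotcap 155 clampframe pct5,50,95 [[0.4886, -0.2098, 0.0865], [0.5097, -0.199, 0.0903], [0.5748, -0.1815, 0.105]] ang off y 1.336
scene bar 92 clampframe pct5,50,95 [[0.4984, -0.1588, 0.0714], [0.5048, -0.147, 0.081], [0.5119, -0.1272, 0.0832]] ang off y 0.231
lever [ 0.5191 -0.0055  0.0711] 0.0006 [ 0.5048 -0.1211]
crank [ 0.5513 -0.26    0.0861] 0.0009 [ 0.4794 -0.3765]
white_nut [ 0.561  -0.2232  0.0864] 0.0046 [ 0.4971 -0.3427]
pivotcap [ 0.5499 -0.0748  0.1045] 0.0212 [ 0.5194 -0.1956]
bar [ 0.5271 -0.0254  0.0725] 0.0017 [ 0.5082 -0.1424]
```

Clamp yaw is 0.225. The crank grip is at about (0.551,-0.260,0.083) and the rod axis is near clamp-frame x = 0.508, so the grip starts at about -75° from the top. Moving above the crank grip now.

```bash
python3 drive.py '{"deltas": [[0.033, -0.0152, 0, 0, 0, 0, 0.04], [0.033, -0.0152, 0, 0, 0, 0, 0.04], [0.033, -0.0152, 0, 0, 0, 0, 0.04], [0.033, -0.0152, 0, 0, 0, 0, 0.04]]}' 30; python3 drive.py '{"deltas": [[0.033, -0.0152, 0, 0, 0, 0, 0.04], [0.033, -0.0152, 0, 0, 0, 0, 0.04], [0.033, -0.0152, 0, 0, 0, 0, 0.04], [0.033, -0.0152, 0, 0, 0, 0, 0.04]]}'; python3 drive.py '{"deltas": [[0.033, -0.0152, 0, 0, 0, 0, 0.04], [0.033, -0.0152, 0, 0, 0, 0, 0.04], [0.033, -0.0152, 0, 0, 0, 0, 0.04], [0.033, -0.0152, 0, 0, 0, 0, 0.04]]}'
python3 drive.py '{"deltas": [[0, 0, 0, 0, 0, -0.12, 0.04], [0, 0, 0, 0, 0, -0.12, 0.04], [0, 0, 0, 0, 0, -0.12, 0.04], [0, 0, 0, 0, 0, -0.12, 0.04], [0, 0, 0, 0, 0, -0.12, 0.04]]}';python3 drive.py '{"deltas": [[0, 0, 0, 0, 0, -0.12, 0.04], [0, 0, 0, 0, 0, -0.12, 0.04], [0, 0, 0, 0, 0, -0.12, 0.04], [0, 0, 0, 0, 0, -0.12, 0.04], [0, 0, 0, 0, 0, -0.12, 0.04]]}';python3 drive.py '{"deltas": [[0, 0, 0, 0, 0, -0.12, 0.04], [0, 0, 0, 0, 0, -0.05, 0.04], [0, 0, 0, 0, 0, 0, 0.04]]}'
cat >> h.py <<'E'
def where(tx=None,ty=None,tz=None):
    s=ctrl.state();R=np.array(s["tool_rot"]);p=np.array(s["tool_pos"])
    y=.225;c=np.array([np.cos(y)*p[0]+np.sin(y)*p[1],-np.sin(y)*p[0]+np.cos(y)*p[1],p[2]])
    print("t",round(s["t"],2),"clampframe",c.round(4),"yaw of tool y",np.arctan2(R[1,1],R[0,1]).round(4),"tilt",R[:,2].round(4),"F",np.array(s["wrist_force"]).round(2),"w",round(s["grip_width"],4))
    if tx is not None:
        d=np.array([tx,ty,tz])-c;w=np.array([np.cos(y)*d[0]-np.sin(y)*d[1],np.sin(y)*d[0]+np.cos(y)*d[1],d[2]])
        print("tool-axes shift to target",(R.T@w).round(4))
E
python3 -c "
from h import *;where(.479,-.379,.070)"
```

```text
t: 0.43
tool_pos: [0.3632, -0.4812, 0.2307]
tool_rot: [[0.912, 0.411, -0.0], [0.411, -0.912, 0.001], [0.0, -0.001, -1.0]]
wrist_force: [1.1, -0.5, 0.7]
grip_width: 0.0404
finger_force: 0.0
t: 0.77
tool_pos: [0.4586, -0.3714, 0.2309]
tool_rot: [[0.912, 0.411, -0.001], [0.411, -0.912, 0.001], [-0.0, -0.001, -1.0]]
wrist_force: [1.4, -1.1, -0.9]
grip_width: 0.0398
finger_force: 0.0
t: 1.1
tool_pos: [0.5539, -0.2617, 0.2309]
tool_rot: [[0.912, 0.411, -0.001], [0.411, -0.912, 0.0], [-0.001, -0.001, -1.0]]
wrist_force: [0.7, 0.1, 0.3]
grip_width: 0.04
finger_force: 0.0
t: 1.52
tool_pos: [0.5529, -0.2631, 0.2307]
tool_rot: [[0.515, 0.857, -0.001], [0.857, -0.515, 0.0], [-0.0, -0.001, -1.0]]
wrist_force: [-0.4, -0.4, 0.5]
grip_width: 0.04
finger_force: 0.0
t: 1.93
tool_pos: [0.5528, -0.2633, 0.2307]
tool_rot: [[-0.059, 0.998, -0.001], [0.998, 0.059, 0.0], [0.001, -0.001, -1.0]]
wrist_force: [-0.0, -0.1, -0.5]
grip_width: 0.0396
finger_force: 0.0
t: 2.18
tool_pos: [0.5527, -0.2635, 0.2306]
tool_rot: [[-0.222, 0.975, -0.001], [0.975, 0.222, 0.001], [0.001, -0.001, -1.0]]
wrist_force: [-0.9, 0.1, -0.5]
grip_width: 0.0397
finger_force: 0.0
t 2.18 clampframe [ 0.48   -0.3802  0.2306] yaw of tool y 0.2235 tilt [-1.3e-03  9.0e-04 -1.0e+00] F [-0.91  0.07 -0.47] w 0.0397
tool-axes shift to target [ 0.001  -0.0008  0.1606]
```

```bash
python3 drive.py '{"deltas": [[0, 0, 0.04, 0, 0, 0, 0.04], [0, 0, 0.04, 0, 0, 0, 0.04], [0, 0, 0.04, 0, 0, 0, 0.04], [0, 0, 0.03, 0, 0, 0, 0.04], [0, 0, 0.01, 0, 0, 0, 0.04]]}' >/dev/null; python3 -c "
from h import *;where(.479,-.379,.070)";  python3 drive.py '{"deltas": [[0, 0, 0, 0, 0, 0, 0.008], [0, 0, 0, 0, 0, 0, 0.008], [0, 0, 0, 0, 0, 0, 0.008], [0, 0, 0, 0, 0, 0, 0.008]]}' 40; python3 -c "
from h import *;where();im,d=imaging.camera('scene');im2,_=imaging.camera('top');a=cv2.resize(im[150:300,190:340],None,fx=2.6,fy=2.6);b=cv2.resize(im2[130:280,190:340],None,fx=2.6,fy=2.6);cv2.imwrite('pics/g1.png',np.hstack([a,b]))"
```

```text
t 2.6 clampframe [ 0.477  -0.3782  0.066 ] yaw of tool y 0.2218 tilt [-0.0099  0.0036 -0.9999] F [-0.46  0.38 -0.91] w 0.04
tool-axes shift to target [-0.0008  0.002  -0.0041]
t: 2.93
tool_pos: [0.5532, -0.2638, 0.0729]
tool_rot: [[-0.221, 0.975, 0.001], [0.975, 0.221, -0.001], [-0.001, 0.0, -1.0]]
wrist_force: [-1.8, 0.2, -0.5]
grip_width: 0.0101
finger_force: 39.2
t 2.93 clampframe [ 0.4804 -0.3806  0.0729] yaw of tool y 0.2224 tilt [ 5.0e-04 -1.2e-03 -1.0e+00] F [-1.81  0.16 -0.46] w 0.0101
```

View pics/g1.png

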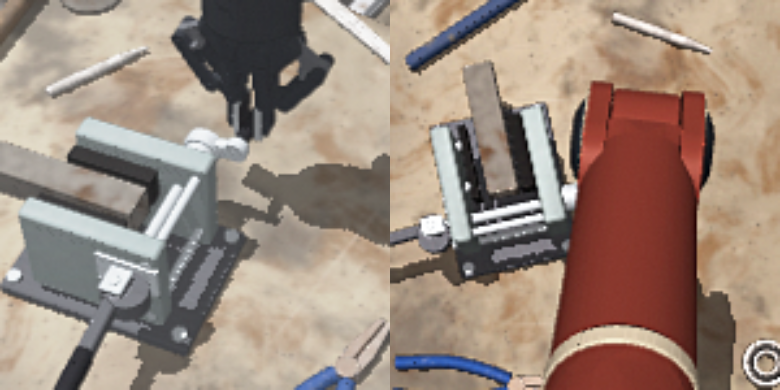

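The grip is held. Turn it the first quarter and check the forces.

```bash
for i in 1; do python3 drive.py '{"deltas": [[0, 0.0078, -0.0134, 0, 0, 0, 0.008]]}' ; python3 drive.py '{"deltas": [[0, 0.0134, -0.0078, 0, 0, 0, 0.008]]}'; python3 drive.py '{"deltas": [[0, 0.0155, 0, 0, 0, 0, 0.008], [0, 0, 0, 0, 0, 0, 0.008]]}'; done | grep -E "pos|force|width"; python3 -c "
from h import *;where()"
```

```text
tool_pos: [0.5566, -0.2629, 0.0817]
wrist_force: [-1.6, -1.3, -14.9]
grip_width: 0.0098
finger_force: 40.6
tool_pos: [0.5677, -0.2605, 0.0916]
wrist_force: [-8.5, -1.4, -4.9]
grip_width: 0.01
finger_force: 41.6
tool_pos: [0.5911, -0.2552, 0.0933]
wrist_force: [0.2, -1.3, -1.2]
grip_width: 0.0103
finger_force: 42.2
t 3.37 clampframe [ 0.5192 -0.3806  0.0933] yaw of tool y 0.2242 tilt [ 0.0037 -0.0013 -1.    ] F [ 0.16 -1.31 -1.19] w 0.0103
```

```bash
(python3 drive.py '{"deltas": [[0, 0.0134, 0.0078, 0, 0, 0, 0.008], [0, 0.0078, 0.0134, 0, 0, 0, 0.008], [0, 0, 0.0155, 0, 0, 0, 0.008]]}'; python3 drive.py '{"deltas": [[0, -0.0078, 0.0134, 0, 0, 0, 0.008], [0, -0.0134, 0.0078, 0, 0, 0, 0.008], [0, -0.0155, 0, 0, 0, 0, 0.008]]}'; python3 drive.py '{"deltas": [[0, -0.0134, -0.0078, 0, 0, 0, 0.008], [0, -0.0078, -0.0134, 0, 0, 0, 0.008], [0, 0, -0.0155, 0, 0, 0, 0.008]]}'; python3 drive.py '{"deltas": [[0, 0, 0, 0, 0, 0, 0.008]]}') | grep -E "pos|force|width"; python3 -c "
from h import *;where()"
```

```text
tool_pos: [0.6102, -0.2507, 0.0582]
wrist_force: [-10.0, -0.4, 10.6]
grip_width: 0.01
finger_force: 43.4
tool_pos: [0.581, -0.2577, 0.0356]
wrist_force: [13.5, 0.3, -18.5]
grip_width: 0.01
finger_force: 40.6
tool_pos: [0.5523, -0.2639, 0.0704]
wrist_force: [4.0, -1.1, -11.4]
grip_width: 0.0103
finger_force: 41.1
tool_pos: [0.5541, -0.2638, 0.075]
wrist_force: [-4.2, 1.3, 8.8]
grip_width: 0.0101
finger_force: 43.2
t 4.2 clampframe [ 0.4812 -0.3807  0.075 ] yaw of tool y 0.2222 tilt [ 0.0032 -0.0014 -1.    ] F [-4.23  1.26  8.78] w 0.0101
```

```bash
(python3 drive.py '{"deltas": [[0, 0.0078, -0.0134, 0, 0, 0, 0.008], [0, 0.0134, -0.0078, 0, 0, 0, 0.008], [0, 0.0155, 0, 0, 0, 0, 0.008]]}'; python3 drive.py '{"deltas": [[0, 0.0134, 0.0078, 0, 0, 0, 0.008], [0, 0.0078, 0.0134, 0, 0, 0, 0.008], [0, 0, 0.0155, 0, 0, 0, 0.008]]}'; python3 drive.py '{"deltas": [[0, 0, 0, 0, 0, 0, 0.008]]}';python3 drive.py '{"deltas": [[0, 0, 0, 0, 0, 0, 0.04], [0, 0, 0, 0, 0, 0, 0.04]]}';python3 drive.py '{"deltas": [[0, 0, -0.04, 0, 0, 0, 0.04], [0, 0, -0.04, 0, 0, 0, 0.04], [0, 0, -0.03, 0, 0, 0, 0.04]]}') | grep -E "pos|force|width"
python3 - <<'E'
from h import *
where()
# lever grip and pivot: from first pictures + now (scene)
im,P=cloud('scene');R=np.array([[np.cos(.225),np.sin(.225)],[-np.sin(.225),np.cos(.225)]]);C=P.copy();C[...,:2]=P[...,:2]@R.T
roi=np.zeros(im.shape[:2],bool);roi[180:315,180:300]=1
m=roi&(im.max(2)<60)&(P[...,1]>-.04)&(P[...,2]>.06)&(P[...,2]<.1);print(np.percentile(C[m],[2,50,98],axis=0).round(4).tolist())
where(.503,-.12,.17)
E
```

```text
tool_pos: [0.5829, -0.2573, 0.0944]
wrist_force: [-13.4, 1.5, 13.7]
grip_width: 0.0102
finger_force: 43.6
tool_pos: [0.6102, -0.2507, 0.0579]
wrist_force: [-9.5, -0.3, 11.2]
grip_width: 0.0103
finger_force: 43.6
tool_pos: [0.6082, -0.2512, 0.0533]
wrist_force: [-1.3, -2.9, -9.7]
grip_width: 0.0103
finger_force: 41.4
tool_pos: [0.6115, -0.2503, 0.0572]
wrist_force: [0.7, -0.3, 0.4]
grip_width: 0.0334
finger_force: 0.0
tool_pos: [0.6125, -0.2501, 0.1709]
wrist_force: [2.1, 0.6, 0.5]
grip_width: 0.0404
finger_force: 0.0
t 5.2 clampframe [ 0.5412 -0.3804  0.1709] yaw of tool y 0.2238 tilt [ 8.1e-03 -7.0e-04 -1.0e+00] F [2.07 0.64 0.51] w 0.0404
[[0.4965, -0.1406, 0.0751], [0.5003, -0.1161, 0.0819], [0.5093, -0.0945, 0.0846]]
t 5.25 clampframe [ 0.5447 -0.3821  0.178 ] yaw of tool y 0.2233 tilt [ 0.0199 -0.0047 -0.9998] F [1.93 0.25 4.29] w 0.0399
tool-axes shift to target [ 0.2621 -0.0422  0.0048]
```

```bash
(python3 drive.py '{"deltas": [[0.0375, -0.006, 0, 0, 0, 0, 0.05], [0.0375, -0.006, 0, 0, 0, 0, 0.05], [0.0375, -0.006, 0, 0, 0, 0, 0.05], [0.0375, -0.006, 0, 0, 0, 0, 0.05]]}' 30; python3 drive.py '{"deltas": [[0.0375, -0.006, 0, 0, 0, 0, 0.05], [0.0375, -0.006, 0, 0, 0, 0, 0.05], [0.0375, -0.006, 0, 0, 0, 0, 0.05], [0, 0, 0, 0, 0, 0, 0.05]]}') | grep -E "force"; python3 -c "
from h import *;where(.503,-.125,.06)"
```

```text
wrist_force: [0.7, 1.0, -1.0]
finger_force: 0.0
wrist_force: [0.2, 1.2, 0.8]
finger_force: 0.0
t 5.92 clampframe [ 0.4977 -0.1068  0.1683] yaw of tool y 0.2377 tilt [ 0.0032  0.0069 -1.    ] F [0.17 1.19 0.76] w 0.0502
tool-axes shift to target [-0.0189  0.0045  0.1082]
```

```bash
(python3 drive.py '{"deltas": [[-0.018, 0.005, 0.02, 0, 0, 0, 0.05], [0, 0, 0.03, 0, 0, 0, 0.05], [0, 0, 0.03, 0, 0, 0, 0.05], [0, 0, 0.028, 0, 0, 0, 0.05], [0, 0, 0, 0, 0, 0, 0.05]]}';python3 drive.py '{"deltas": [[0, 0, 0, 0, 0, 0, 0.02], [0, 0, 0, 0, 0, 0, 0.02], [0, 0, 0, 0, 0, 0, 0.02]]}') | grep -E "force"
python3 - <<'E'
from h import *
where(.503,-.125,.06)
im,_=imaging.camera('scene');im2,_=imaging.camera('top');a=cv2.resize(im[200:320,170:290],None,fx=3.3,fy=3.3);b=cv2.resize(im2[150:270,150:270],None,fx=3.3,fy=3.3);cv2.imwrite('pics/l1.png',np.hstack([a,b]))
E
```

```text
wrist_force: [-0.7, 0.6, 0.5]
finger_force: 0.0
wrist_force: [-0.2, 0.4, -0.9]
finger_force: 0.0
t 6.58 clampframe [ 0.504  -0.1357  0.0601] yaw of tool y 0.2231 tilt [ 5.1e-03  5.0e-04 -1.0e+00] F [-0.16  0.4  -0.85] w 0.0201
tool-axes shift to target [ 0.0107 -0.001   0.0001]
```

View pics/l1.png

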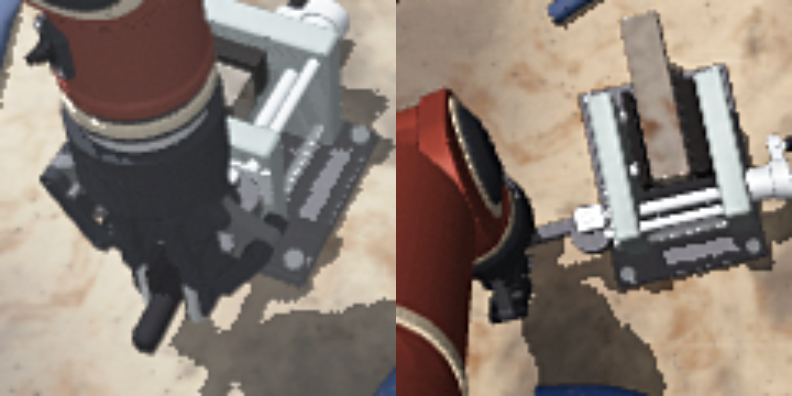

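Both views show the fingers straddling the lever grip, about 10 mm inboard of its middle. Shift outward, then swing with pauses to read the force.

```bash
cat >> h.py <<'E'
def lev(px=.509,py=-.195):
    s=ctrl.state();R=np.array(s["tool_rot"]);p=np.array(s["tool_pos"]);F=np.array(s["wrist_force"])
    L=p+R[:,1]*(s["grip_width"]/2-.007);y=.225
    f=lambda q:np.array([np.cos(y)*q[0]+np.sin(y)*q[1],-np.sin(y)*q[0]+np.cos(y)*q[1]])
    c=f(L)-[px,py];a=np.arctan2(R[1,1],R[0,1])-y
    print("t",round(s["t"],2),"tool ang",a.round(3),"lever t est",np.arctan2(-c[0],c[1]).round(3),"r",np.hypot(*c).round(4),"Ftool",(R.T@F).round(2),"tcp",f(p).round(4))
E
python3 drive.py '{"deltas": [[0.0107, -0.001, 0, 0, 0, 0, 0.02], [-0.0005, -0.0084, 0, 0, 0, -0.12, 0.02], [0, 0, 0, 0, 0, 0, 0.02]]}' >/dev/null; python3 -c "from h import *;lev()"
python3 drive.py '{"deltas": [[-0.0005, -0.0084, 0, 0, 0, -0.12, 0.02], [-0.0005, -0.0084, 0, 0, 0, -0.12, 0.02], [0, 0, 0, 0, 0, 0, 0.02], [0, 0, 0, 0, 0, 0, 0.02]]}' >/dev/null; python3 -c "from h import *;lev()"
python3 drive.py '{"deltas": [[-0.0005, -0.0084, 0, 0, 0, -0.12, 0.02], [0, 0, 0, 0, 0, 0, 0.02], [0, 0, 0, 0, 0, 0, 0.02]]}' >/dev/null; python3 -c "from h import *;lev()"
```

```text
t 6.93 tool ang 0.122 lever t est 0.193 r 0.0726 Ftool [ 1.43  0.44 -0.64] tcp [ 0.4921 -0.1241]
t 7.27 tool ang 0.353 lever t est 0.428 r 0.0732 Ftool [0.33 0.29 0.9 ] tcp [ 0.476  -0.1294]
t 7.52 tool ang 0.473 lever t est 0.539 r 0.0741 Ftool [ 0.28 -0.15 -0.12] tcp [ 0.4685 -0.1327]
```

```bash
python3 drive.py '{"deltas": [[-0.0007, -0.0084, 0, 0, 0, -0.12, 0.02], [0, 0, 0, 0, 0, 0, 0.02], [0, 0, 0, 0, 0, 0, 0.02]]}' >/dev/null; python3 -c "from h import *;lev()"
python3 drive.py '{"deltas": [[-0.0007, -0.0084, 0, 0, 0, -0.12, 0.02], [0, 0, 0, 0, 0, 0, 0.02], [0, 0, 0, 0, 0, 0, 0.02]]}' >/dev/null; python3 -c "from h import *;lev()"
python3 drive.py '{"deltas": [[-0.0007, -0.0042, 0, 0, 0, -0.06, 0.02], [0, 0, 0, 0, 0, 0, 0.02], [0, 0, 0, 0, 0, 0, 0.02]]}' >/dev/null; python3 -c "from h import *;lev()"
```

```text
t 7.77 tool ang 0.594 lever t est 0.628 r 0.0744 Ftool [0.28 2.31 0.6 ] tcp [ 0.4628 -0.1364]
t 8.02 tool ang 0.714 lever t est 0.722 r 0.0746 Ftool [-0.9   5.66  0.87] tcp [ 0.4574 -0.141 ]
t 8.27 tool ang 0.774 lever t est 0.772 r 0.0747 Ftool [0.16 5.35 0.36] tcp [ 0.4547 -0.1437]
```

```bash
(python3 drive.py '{"deltas": [[-0.0005, 0.0084, 0, 0, 0, 0.12, 0.02], [-0.0005, 0.0084, 0, 0, 0, 0.12, 0.02], [-0.0005, 0.0084, 0, 0, 0, 0.12, 0.02], [0, 0, 0, 0, 0, 0, 0.05], [0, 0, 0, 0, 0, 0, 0.05]]}';python3 -c "from h import *;lev()"; python3 drive.py '{"deltas": [[0, 0, -0.04, 0, 0, 0, 0.05], [0, 0, -0.04, 0, 0, 0, 0.05], [0, 0, -0.03, 0, 0, 0.12, 0.05], [0, 0, 0, 0, 0, 0.12, 0.05], [0, 0, 0, 0, 0, 0.12, 0.05]]}'; python3 drive.py '{"deltas": [[0, 0, 0, 0, 0, 0.055, 0.05], [0, 0, 0, 0, 0, 0, 0.05]]}') | grep -E "force|est"; python3 -c "
from h import *;where(.539,-.380,.165)"
```

```text
wrist_force: [-0.2, -0.7, 0.2]
finger_force: 0.0
t 8.68 tool ang 0.418 lever t est 0.324 r 0.073 Ftool [-0.42 -0.53 -0.15] tcp [ 0.4723 -0.1318]
wrist_force: [-0.8, -0.5, -0.3]
finger_force: 0.0
wrist_force: [0.1, 0.6, 0.6]
finger_force: 0.0
t 9.27 clampframe [ 0.4715 -0.1325  0.1678] yaw of tool y 0.226 tilt [-0.0019 -0.0014 -1.    ] F [0.15 0.64 0.6 ] w 0.0503
tool-axes shift to target [-0.2475  0.0673  0.0029]
```

```bash
(python3 drive.py '{"deltas": [[-0.0354, 0.0096, 0, 0, 0, 0, 0.04], [-0.0354, 0.0096, 0, 0, 0, 0, 0.04], [-0.0354, 0.0096, 0, 0, 0, 0, 0.04], [-0.0354, 0.0096, 0, 0, 0, 0, 0.04]]}'; python3 drive.py '{"deltas": [[-0.0354, 0.0096, 0, 0, 0, 0, 0.04], [-0.0354, 0.0096, 0, 0, 0, 0, 0.04], [-0.0354, 0.0096, 0, 0, 0, 0, 0.04], [0, 0, 0, 0, 0, 0, 0.04], [0, 0, 0, 0, 0, 0, 0.04]]}') | grep -E "force"; python3 -c "
from h import *;where(.539,-.380,.056)"
```

```text
wrist_force: [0.9, -0.2, -0.0]
finger_force: 0.0
wrist_force: [-0.1, 0.6, -0.9]
finger_force: 0.0
t 10.02 clampframe [ 0.5386 -0.3827  0.166 ] yaw of tool y 0.2236 tilt [-3.2e-03 -5.0e-04 -1.0e+00] F [-0.09  0.65 -0.9 ] w 0.0402
tool-axes shift to target [0.0027 0.0007 0.11  ]
```

```bash
(python3 drive.py '{"deltas": [[0.002, 0.001, 0.04, 0, 0, 0, 0.04], [0, 0, 0.04, 0, 0, 0, 0.04], [0, 0, 0.03, 0, 0, 0, 0.04], [0, 0, 0, 0, 0, 0, 0.04]]}'; python3 drive.py '{"deltas": [[0, 0, 0, 0, 0, 0, 0.008], [0, 0, 0, 0, 0, 0, 0.008], [0, 0, 0, 0, 0, 0, 0.008]]}' 40;python3 -c "from h import *;where()"; python3 drive.py '{"deltas": [[0, 0, -0.0155, 0, 0, 0, 0.008], [0, -0.0078, -0.0134, 0, 0, 0, 0.008], [0, -0.0134, -0.0078, 0, 0, 0, 0.008], [0, -0.0155, 0, 0, 0, 0, 0.008], [0, -0.0115, 0.006, 0, 0, 0, 0.008]]}'; python3 drive.py '{"deltas": [[0, 0, 0, 0, 0, 0, 0.008], [0, 0, 0, 0, 0, 0, 0.008]]}') | grep -E "force|width|clampf"; python3 -c "
from h import *;where()"
```

```text
wrist_force: [-1.3, 0.6, -1.0]
grip_width: 0.04
finger_force: 0.0
wrist_force: [-9.4, -0.5, -1.4]
grip_width: 0.0101
finger_force: 39.0
t 10.6 clampframe [ 0.5371 -0.3764  0.059 ] yaw of tool y 0.2277 tilt [-1.100e-02 -2.000e-04 -9.999e-01] F [-9.43 -0.45 -1.37] w 0.0101
wrist_force: [-0.2, 6.1, 36.8]
grip_width: 0.0097
finger_force: 46.3
wrist_force: [-5.3, 4.1, 20.4]
grip_width: 0.0099
finger_force: 44.8
t 11.18 clampframe [ 0.4979 -0.3768  0.098 ] yaw of tool y 0.229 tilt [ 0.0116 -0.0017 -0.9999] F [-5.28  4.09 20.39] w 0.0099
```

```bash
python3 drive.py '{"deltas": [[0, 0, 0, 0, 0, 0, 0.008], [0, 0, 0, 0, 0, 0, 0.008], [0, 0, 0, 0, 0, 0, 0.008]]}' >/dev/null; python3 -c "
from h import *;where();im,d=imaging.camera('scene');im2,_=imaging.camera('top');a=cv2.resize(im[150:300,190:340],None,fx=2.6,fy=2.6);b=cv2.resize(im2[130:280,190:340],None,fx=2.6,fy=2.6);cv2.imwrite('pics/g2.png',np.hstack([a,b]))"
```

```text
t 11.43 clampframe [ 0.4979 -0.3768  0.098 ] yaw of tool y 0.2292 tilt [ 0.0111 -0.002  -0.9999] F [-5.46  3.77 20.96] w 0.01
```

View pics/g2.png

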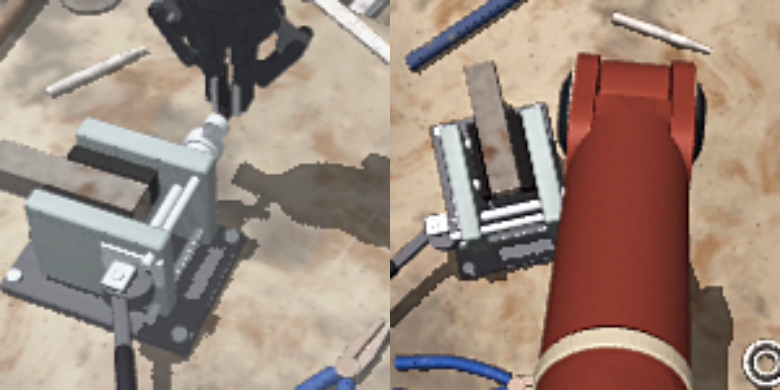

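The view shows the crank short of its target, at about 20° left of the top. The tool is pressing down radially, so I unload it first.

```bash
python3 drive.py '{"deltas": [[0, 0, -0.006, 0, 0, 0, 0.008], [0, 0, 0, 0, 0, 0, 0.008], [0, 0, 0, 0, 0, 0, 0.008]]}' >/dev/null; python3 -c "
from h import *;where()";python3 drive.py '{"deltas": [[0, -0.005, 0, 0, 0, 0, 0.008], [0, 0, 0, 0, 0, 0, 0.008], [0, 0, 0, 0, 0, 0, 0.008]]}' >/dev/null; python3 -c "
from h import *;where()"
```

```text
t 11.78 clampframe [ 0.4976 -0.3766  0.0986] yaw of tool y 0.2296 tilt [ 9.6e-03  5.0e-04 -1.0e+00] F [3.28 3.01 1.96] w 0.01
t 12.03 clampframe [ 0.4945 -0.3764  0.0974] yaw of tool y 0.2302 tilt [ 0.0129  0.0017 -0.9999] F [ 7.79  3.72 -3.49] w 0.0097
```

```bash
python3 drive.py '{"deltas": [[0, -0.006, 0.002, 0, 0, 0, 0.008], [0, 0, 0, 0, 0, 0, 0.008], [0, 0, 0, 0, 0, 0, 0.008]]}' >/dev/null; python3 -c "
from h import *;where()"
```

```text
t 12.28 clampframe [ 0.4905 -0.3763  0.095 ] yaw of tool y 0.2308 tilt [ 0.0171  0.0024 -0.9999] F [11.42  4.05 -8.23] w 0.0097
```

```bash
(python3 drive.py '{"deltas": [[0, 0, 0, 0, 0, 0, 0.04], [0, 0, 0, 0, 0, 0, 0.04], [0, 0, -0.035, 0, 0, 0, 0.04], [0, 0, -0.035, 0, 0, 0, 0.05]]}'; python3 drive.py '{"deltas": [[0.0375, 0, 0, 0, 0, 0, 0.05], [0.0375, 0, 0, 0, 0, 0, 0.05], [0.0375, 0, 0, 0, 0, 0, 0.05], [0.0375, 0, 0, 0, 0, 0, 0.05]]}'; python3 drive.py '{"deltas": [[0.0375, 0, 0, 0, 0, 0, 0.05], [0.0375, 0, 0, 0, 0, 0, 0.05], [0.025, 0, 0, 0, 0, -0.12, 0.05], [0, 0, 0, 0, 0, -0.12, 0.05], [0, 0, 0, 0, 0, -0.12, 0.05]]}') | grep -E "wrist_force"; python3 drive.py '{"deltas": [[0, 0, 0, 0, 0, 0, 0.05]]}' >/dev/null;python3 - <<'E'
from h import *
where(.487,-.127,.06)
im,P=cloud('scene');R=np.array([[np.cos(.225),np.sin(.225)],[-np.sin(.225),np.cos(.225)]]);C=P.copy();C[...,:2]=P[...,:2]@R.T
roi=np.zeros(im.shape[:2],bool);roi[180:330,180:300]=1
for nm,m in (("grip",roi&(im.max(2)<60)&(C[...,1]>-.16)&(P[...,2]>.06)&(P[...,2]<.1)),):
    print(nm,m.sum(),np.percentile(C[m],[2,50,98],axis=0).round(4).tolist(),cv2.minAreaRect((C[m][:,:2]*1000).astype(np.float32)))
E
```

```text
wrist_force: [1.1, -1.0, 0.2]
wrist_force: [1.3, 0.2, 0.5]
wrist_force: [0.6, -1.6, -0.2]
t 13.45 clampframe [ 0.4813 -0.1284  0.1635] yaw of tool y 0.5901 tilt [ 5.0e-04 -2.1e-03 -1.0e+00] F [ 0.09 -0.23 -0.04] w 0.0498
tool-axes shift to target [-0.0005  0.0059  0.1035]
grip 138 [[0.4547, -0.1462, 0.0749], [0.4684, -0.1249, 0.0826], [0.4823, -0.1049, 0.0853]] ((469.3385314941406, -126.0919189453125), (12.039359092712402, 47.226688385009766), 30.43317222595215)
```

The lever now rests at about 0.53 rad. I descend over it there and feel again.

```bash
(python3 drive.py '{"deltas": [[-0.001, -0.007, 0.03, 0, 0, -0.1, 0.05], [0, 0, 0.03, 0, 0, 0, 0.05], [0, 0, 0.025, 0, 0, 0, 0.05], [0, 0, 0.018, 0, 0, 0, 0.05], [0, 0, 0, 0, 0, 0, 0.05]]}';python3 drive.py '{"deltas": [[0, 0, 0, 0, 0, 0, 0.02], [0, 0, 0, 0, 0, 0, 0.02], [0, 0, 0, 0, 0, 0, 0.02]]}') | grep -E "force|width"; python3 -c "from h import *;lev(.509,-.1935)"
python3 drive.py '{"deltas": [[-0.0003, -0.0042, 0, 0, 0, -0.06, 0.02], [0, 0, 0, 0, 0, 0, 0.02], [0, 0, 0, 0, 0, 0, 0.02]]}' >/dev/null; python3 -c "from h import *;lev(.509,-.1935)"
```

```text
wrist_force: [-0.8, -0.2, 0.2]
grip_width: 0.0504
finger_force: 0.0
wrist_force: [-0.6, -1.6, 0.4]
grip_width: 0.0199
finger_force: 0.2
t 14.17 tool ang 0.462 lever t est 0.441 r 0.07 Ftool [-0.91 -1.46 -0.42] tcp [ 0.4765 -0.1315]
t 14.42 tool ang 0.521 lever t est 0.504 r 0.0701 Ftool [ 0.23  0.91 -0.02] tcp [ 0.4726 -0.1335]
```

```bash
for r in 1; do 
python3 drive.py '{"deltas": [[-0.0003, -0.0056, 0, 0, 0, -0.08, 0.02], [0, 0, 0, 0, 0, 0, 0.02], [0, 0, 0, 0, 0, 0, 0.02]]}' >/dev/null; python3 -c "from h import *;lev(.509,-.1935)"
python3 drive.py '{"deltas": [[-0.0003, -0.0056, 0, 0, 0, -0.08, 0.02], [0, 0, 0, 0, 0, 0, 0.02], [0, 0, 0, 0, 0, 0, 0.02]]}' >/dev/null; python3 -c "from h import *;lev(.509,-.1935)"
python3 drive.py '{"deltas": [[-0.0003, -0.0056, 0, 0, 0, -0.08, 0.02], [0, 0, 0, 0, 0, 0, 0.02], [0, 0, 0, 0, 0, 0, 0.02]]}' >/dev/null; python3 -c "from h import *;lev(.509,-.1935)"
python3 drive.py '{"deltas": [[-0.0003, -0.0056, 0, 0, 0, -0.08, 0.02], [0, 0, 0, 0, 0, 0, 0.02], [0, 0, 0, 0, 0, 0, 0.02]]}' >/dev/null; python3 -c "from h import *;lev(.509,-.1935)"
python3 drive.py '{"deltas": [[-0.0003, -0.0056, 0, 0, 0, -0.08, 0.02], [0, 0, 0, 0, 0, 0, 0.02], [0, 0, 0, 0, 0, 0, 0.02]]}' >/dev/null; python3 -c "from h import *;lev(.509,-.1935)"; done
```

```text
t 14.67 tool ang 0.6 lever t est 0.584 r 0.0706 Ftool [-1.01  0.48  0.59] tcp [ 0.4677 -0.1363]
t 14.92 tool ang 0.68 lever t est 0.665 r 0.0708 Ftool [-0.1   0.11 -0.13] tcp [ 0.463  -0.1396]
t 15.17 tool ang 0.76 lever t est 0.743 r 0.071 Ftool [-0.05  0.44  0.02] tcp [ 0.4588 -0.1433]
t 15.42 tool ang 0.84 lever t est 0.81 r 0.0711 Ftool [ 0.1   1.07 -0.04] tcp [ 0.4554 -0.1468]
t 15.67 tool ang 0.92 lever t est 0.884 r 0.0711 Ftool [0.82 3.41 0.24] tcp [ 0.4521 -0.1508]
```

The bite now begins at about 0.80 rad, with force starting to rise between 0.81 and 0.88, which is the right setting. Push the lever home while watching the force.

```bash
python3 drive.py '{"deltas": [[-0.0004, -0.007, 0, 0, 0, -0.1, 0.02], [0, 0, 0, 0, 0, 0, 0.02]]}' >/dev/null; python3 -c "from h import *;lev(.509,-.1935)"
python3 drive.py '{"deltas": [[-0.0004, -0.008, 0, 0, 0, -0.1, 0.02], [0, 0, 0, 0, 0, 0, 0.02]]}' >/dev/null; python3 -c "from h import *;lev(.509,-.1935)"
python3 drive.py '{"deltas": [[-0.0004, -0.008, 0, 0, 0, -0.1, 0.02], [0, 0, 0, 0, 0, 0, 0.02]]}' >/dev/null; python3 -c "from h import *;lev(.509,-.1935)"
python3 drive.py '{"deltas": [[-0.0004, -0.007, 0, 0, 0, -0.1, 0.02], [0, 0, 0, 0, 0, 0, 0.02]]}' >/dev/null; python3 -c "from h import *;lev(.509,-.1935)"
```

```text
t 15.83 tool ang 1.023 lever t est 0.986 r 0.0711 Ftool [ 0.15  4.59 -1.14] tcp [ 0.4481 -0.1567]
t 16.0 tool ang 1.121 lever t est 1.102 r 0.0714 Ftool [ 0.77  5.37 -0.99] tcp [ 0.4441 -0.1637]
t 16.17 tool ang 1.22 lever t est 1.216 r 0.0715 Ftool [-1.28  4.28 -2.74] tcp [ 0.4409 -0.1714]
t 16.33 tool ang 1.319 lever t est 1.321 r 0.0717 Ftool [ 0.12  4.11 -0.92] tcp [ 0.4388 -0.1787]
```

```bash
python3 drive.py '{"deltas": [[-0.0004, -0.007, 0, 0, 0, -0.1, 0.02], [0, 0, 0, 0, 0, 0, 0.02]]}' >/dev/null; python3 -c "from h import *;lev(.509,-.1935)"
python3 drive.py '{"deltas": [[-0.0004, -0.007, 0, 0, 0, -0.1, 0.02], [0, 0, 0, 0, 0, 0, 0.02]]}' >/dev/null; python3 -c "from h import *;lev(.509,-.1935)"
python3 drive.py '{"deltas": [[-0.0004, -0.007, 0, 0, 0, -0.08, 0.02], [0, 0, 0, 0, 0, 0, 0.02], [0, 0, 0, 0, 0, 0, 0.02]]}' >/dev/null; python3 -c "from h import *;lev(.509,-.1935)"
python3 drive.py '{"deltas": [[0, -0.003, 0, 0, 0, 0, 0.02], [0, 0, 0, 0, 0, 0, 0.02], [0, 0, 0, 0, 0, 0, 0.02]]}' >/dev/null; python3 -c "from h import *;lev(.509,-.1935)"
```

```text
t 16.5 tool ang 1.419 lever t est 1.43 r 0.0721 Ftool [-1.33  1.27 -0.1 ] tcp [ 0.4372 -0.1863]
t 16.67 tool ang 1.517 lever t est 1.536 r 0.0728 Ftool [-1.   -0.34  0.1 ] tcp [ 0.436  -0.1941]
t 16.92 tool ang 1.596 lever t est 1.626 r 0.0735 Ftool [-0.23  0.46  0.81] tcp [ 0.4357 -0.2007]
t 17.17 tool ang 1.602 lever t est 1.651 r 0.073 Ftool [ 0.07  1.1  -0.45] tcp [ 0.4363 -0.2022]
```

```bash
python3 drive.py '{"deltas": [[0, -0.003, 0, 0, 0, 0, 0.02], [0, 0, 0, 0, 0, 0, 0.02], [0, 0, 0, 0, 0, 0, 0.02]]}' >/dev/null; python3 -c "from h import *;lev(.509,-.1935)"
python3 drive.py '{"deltas": [[0, -0.003, 0, 0, 0, 0, 0.02], [0, 0, 0, 0, 0, 0, 0.02], [0, 0, 0, 0, 0, 0, 0.02]]}' >/dev/null; python3 -c "from h import *;lev(.509,-.1935)"
python3 drive.py '{"deltas": [[0, -0.003, 0, 0, 0, 0, 0.02], [0, 0, 0, 0, 0, 0, 0.02], [0, 0, 0, 0, 0, 0, 0.02]]}' >/dev/null; python3 -c "from h import *;lev(.509,-.1935)"
```

```text
t 17.42 tool ang 1.605 lever t est 1.65 r 0.073 Ftool [ 0.32  6.19 -0.79] tcp [ 0.4363 -0.2023]
t 17.67 tool ang 1.607 lever t est 1.654 r 0.073 Ftool [ 1.14 12.17  0.44] tcp [ 0.4363 -0.2025]
t 17.92 tool ang 1.61 lever t est 1.657 r 0.073 Ftool [ 0.69 15.03 -0.64] tcp [ 0.4364 -0.2026]
```

```bash
(python3 drive.py '{"deltas": [[0, 0.006, 0, 0, 0, 0, 0.03], [0, 0, 0, 0, 0, 0, 0.04], [0, 0, 0, 0, 0, 0, 0.04]]}';python3 -c "from h import *;lev(.509,-.1935)"; python3 drive.py '{"deltas": [[0, 0, -0.03, 0, 0, 0, 0.04], [0, 0, -0.04, 0, 0, 0, 0.04], [0, 0, -0.04, 0, 0, 0, 0.04], [0, 0, -0.04, 0, 0, 0, 0.04]]}'; python3 drive.py '{"deltas": [[0, 0.04, 0, 0, 0, 0, 0.04], [0, 0.04, 0, 0, 0, 0, 0.04], [0, 0.04, 0, 0, 0, 0, 0.04], [0, 0.04, 0, 0, 0, 0, 0.04], [0, 0.04, 0, 0, 0, 0, 0.04]]}';python3 drive.py '{"deltas": [[0, 0, 0, 0, 0, 0, 0.04], [0, 0, 0, 0, 0, 0, 0.04], [0, 0, 0, 0, 0, 0, 0.04]]}') | grep -E "wrist_f|est|pos"
python3 - <<'E'
from h import *
im,P=cloud('scene');im2,_=cloud('top')
R=np.array([[np.cos(.225),np.sin(.225)],[-np.sin(.225),np.cos(.225)]]);C=P.copy();C[...,:2]=P[...,:2]@R.T
roi=np.zeros(im.shape[:2],bool);roi[180:340,180:330]=1
m=roi&(im.max(2)<60)&(C[...,0]<.476)&(C[...,1]>-.25)&(P[...,2]>.06)&(P[...,2]<.1)
print(m.sum(),np.percentile(C[m],[2,50,98],axis=0).round(4).tolist(),cv2.minAreaRect((C[m][:,:2]*1000).astype(np.float32)))
a=cv2.resize(im[170:320,180:330],None,fx=2.6,fy=2.6);b=cv2.resize(im2[130:280,160:310],None,fx=2.6,fy=2.6);cv2.imwrite('pics/end.png',np.hstack([a,b]))
E
```

```text
tool_pos: [0.4722, -0.1039, 0.0596]
wrist_force: [0.8, -1.3, -0.1]
t 18.17 tool ang 1.602 lever t est 1.571 r 0.0723 Ftool [-0.45 -1.48  0.07] tcp [ 0.4371 -0.2066]
tool_pos: [0.4717, -0.1044, 0.2113]
wrist_force: [1.0, -0.7, 0.4]
tool_pos: [0.4212, 0.0906, 0.21]
wrist_force: [1.7, -0.1, 0.1]
tool_pos: [0.4216, 0.0892, 0.2096]
wrist_force: [0.2, -0.6, 0.4]
94 [[0.4086, -0.2048, 0.071], [0.4311, -0.1941, 0.0781], [0.4528, -0.1915, 0.0839]] ((430.50604248046875, -198.72845458984375), (45.77210998535156, 12.885869979858398), 3.4655966758728027)
```

View pics/end.png

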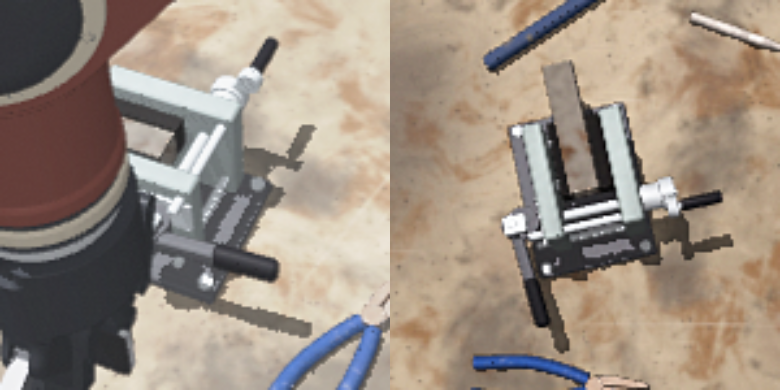

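Both views show the lever home, pointing towards the robot (top crop (535,300), about 1.63–1.65 rad). The tube is held and the arm is clear, so I hand in.

```bash
python3 -c "
from rig import ctrl, imaging
print(ctrl.hand_in())"
```

```text
the job is handed in; nothing more can be done
None
```

I set the nut so the lever starts to bite at about 0.8 rad (later force readings fit up to 0.87, still inside 0.68–0.94), pushed it home to its stop with at most about 15 N, let go, left the tools alone and handed in at about 19 s; I have not seen the verdict.

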